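Turn the specimen carousel back

ROBOT

A 6-joint arm with a two-finger parallel gripper is mounted at the origin on the work surface. World frame = base frame: x ahead of the robot, y to its left, z up, the work surface at z = 0. Lengths are in mm, angles in rad, forces in N, time in s.
With the tool pointing down it reaches from about 275 to 1000 mm from the base axis. Payload 8.4 kg.
Tool frame: the origin (TCP) lies on the centre line of the jaws, within the pads' length; the fingertips stand 17 mm ahead of it and the grasp point (between the pads) lies 2 mm behind it (r.tcp_to_tips is the z of the fingertips in the tool frame, in mm); z points along the fingers, y is the direction in which the jaws open and shut (so a half turn about z gives the same grasp; the last joint's range is limited). The gripper opens to 85 mm and grips with 20 to 120 N. Pads are 22 mm wide; open, the fingers measure 114 mm over their backs; the gripper's body (76 mm by 85 mm) begins 54 mm behind the grasp point. The pads swing forward as they close: fully open they stand 13 mm farther back than shut.
Start: joints at [1.147, 0.353, 1.633, -0, 1.155, -0.002], TCP at [255.876, 570.224, 248.281] pointing down, gripper open.
Joint ranges: [-2.63, 2.63], [-0.92, 2.1], [0.06, 2.66], [-1.3, 4.44], [0, 2.69], [-3.02, 3.02]. Speed limits (rad/s): [2.22, 2.22, 2.79, 3.14, 3.14, 3.14].

INTERFACE

Orientations are given as [roll, pitch, yaw] about the fixed x, y, z axes, in that order (R = Rz(yaw) Ry(pitch) Rx(roll)).
In Python, from rig import r, cams, job gives the robot as it stands.
- The arm moves only by the tool drive_tool, never from a script. Its argument "deltas" is a list of rows, each a list of 4 numbers: the shift along the tool's x, y, z in cm, then the turn about the tool's z in rad. In form: [[x, y, z, roll], ...]. A call has 1 to 12 rows; each row shifts and turns the commanded pose from where the row before left it, along the tool's axes as they then stand; what a row does not reach is not made up. A row lasts 1/12 s, in which the tool goes at most 41.7 mm and 7.16 degrees, less where a joint would pass 70% of its speed; a pose out of reach is approached as far as the arm can. A call with a gripper value outside its range is refused whole. "jaw" is the closure, from 0 (fully open) to 1 (shut), set as the call begins (left out, the last holds). The fingers move at their own pace and stop on an object; "force" is the grip in N (left out, the last holds). Time passes only in rows, so rows that do not move let the fingers close. It gives the time, the measured TCP pose, the force and the opening at its end, in the units of the state.
- r.sense(): the state, without advancing time (a new reading comes with each control period).
- cams.grab_frame(name): name is "scene" or "top"; returns (picture, depth): 384x512x3 uint8, red, green, blue; 384x512 float32, mm along the optical axis (not along the pixel's ray), 0 where there is no reading.
- cams.camera_params(name): a dict with "fx", "fy", "cx", "cy" (pixels), "k1" (the pictures are not rectified: a ray, as slopes to the right and down, at radius r is drawn at 1 + k1 r^2 times it, then the intrinsics apply), "R" (3x3) and "t" (3): a world point X has camera coordinates R X + t. Camera axes: x right, y down, z forward; pixel columns grow to the right and rows downward; lengths in mm; the calibration is good to about 2 mm. A picture is of the moment at which its call begins. camera_params takes no time and is no camera call.
- job.sign_off(): hands the job in, once; it reports no verdict.
The state is a dict: "clock": time; "qpos": joint angles; "qvel": joint speeds; "joint_efforts": joint torques, N m; "eef_pos": TCP position; "tcp_rot": TCP orientation; "contact_force": force on the tool from outside, world axes, zero at the start; "wrist_torque": the same for the moment, N m; "opening": opening from 0.0 (shut) to 1.0 (fully open).
Only numpy, scipy, OpenCV 4.12 (cv2) and the standard library are available. Lean on these libraries where they do the work, as an engineer would, in place of code of your own. Each camera call takes 0.05 s, during which the arm holds its last target. There are 200 camera calls.

TASK

The carousel with the orange handle and orange peg has been advanced past its red dish. Throw its holding pawl over by the orange handle so that it rests leaning back clear of the teeth, and only then turn the wheel backwards (clockwise seen from above) by its orange peg until the red dish stands at the black pointer. Leave the pawl thrown back and do not disturb the carousel with the blue handle and peg.

Things in the scene. Friction and masses are not known exactly. Their poses are not given: they have to be found in the camera images.
- orange_carousel: Fixed carousel with orange handle and peg. Origin on the table under the wheel's vertical axis; z up. Base plate 225 x 190 mm. White wheel 172 mm across, top at z 40 mm, toothed rim to 46, six dishes (one red) to 48. Black pointer outside the rim on the -x side, top 44. Pawl at the +x rim, hinged on a pin parallel to x through (78, -45, 60) mm; grey post beside it at x 90 to 102, 62 high.
- orange_wheel (a joint): Wheel angle, rad, growing anticlockwise seen from above (forward). 0: red dish exactly at the pointer. Starts at 0.95 to 1.5. With the pawl down it is stopped going backwards within one tooth (0.35 rad); with the pawl thrown back it turns freely against light friction (1 to 2 N at the peg) and stays where it is left.
- orange_pawl (a joint): Pawl angle about its pin, rad. 0 to 0.2: down in the teeth, resting on whatever part of a tooth is under it. Grows as the nose lifts and the handle swings over towards the carousel's -y; stop at 1.75. Held by its own weight (under 1 N at the handle): let go below 0.7 it drops back, beyond 1.1 it falls over to the stop and rests there.
- orange_handle (a point): Centre of the orange cross bar of the pawl's handle: cylinder 14 mm in diameter, 36 mm long, parallel to the carousel's x axis, 60 mm from the pin. At pawl angle 0 it is at (78, 1, 99) mm in the carousel's frame, thrown back at (78, -91, 99). It may be pinched by its two ends or pushed.
- orange_peg (a point): Point on the axis of the orange upright peg on the wheel, 15 mm below its top: cylinder 14 mm in diameter, from 40 to 97 mm above the table, axis 58 mm from the wheel's axis. With the red dish at the pointer the peg is at (-50, 29) mm in the carousel's frame.
- blue_handle (a point): Centre of the blue cross bar on the pawl handle of the other, otherwise identical, carousel: to be left alone.
- blue_peg (a point): Point on the axis of the blue peg on the other carousel's wheel, 15 mm below its top: to be left alone.

How it is judged:
By the outcome, as a careful person would: the job done as asked, in the order asked, and still so for the second after the job is handed in, with the robot touching nothing.
It also fails if it takes over 42 s, if anything falls off the work surface, if the arm or the gripper's body presses on something with over 40 N, if the wrist force passes 120 N, or if a joint passes its speed limit or range.

## Working session

There is one attempt and no reset: what is moved stays moved. The work goes in short steps, Python scripts to look and compute and a tool call to move; the robot and the scene stay as the last step left them, time stands still between calls to the robot, and variables do not carry over. Pictures are saved under pics/ and viewed, about 8 in all and at most 12, crops included, and the job is handed in when it is done.

Besides the shell and the picture viewer there is one more tool, called as a command line: name --pt "numbers of a row" for each row, then --argument value for the rest. drive_tool: Moves the arm, as the interface text tells. Its arguments: {"type":"object","properties":{"deltas":{"type":"array"},"jaw":{"type":"number"},"force":{"type":"number"}},"required":["deltas"]}

```bash
mkdir -p pics; ls; cat > h.py <<'E'
import numpy as np, cv2
from rig import r, cams, job
def ray(n,u,v):
    p=cams.camera_params(n);R=np.array(p['R']);t=np.array(p['t'])
    K=np.array([[p['fx'],0,p['cx']],[0,p['fy'],p['cy']],[0,0,1.]])
    q=cv2.undistortPoints(np.array([[[u,v]]],float),K,np.array([p['k1'],0,0,0,0.]))[0,0]
    return -R.T@t, R.T@np.array([q[0],q[1],1])
def onz(n,u,v,z):
    o,d=ray(n,u,v); return o+d*(z-o[2])/d[2]
def blobs(img,kind,amin=15):
    h=cv2.cvtColor(img,cv2.COLOR_RGB2HSV)
    lo,hi={'orange':((8,130,90),(22,255,255)),'blue':((100,120,60),(130,255,255)),'red':((0,140,70),(6,255,255))}[kind]
    m=cv2.inRange(h,lo,hi)
    n,l,s,c=cv2.connectedComponentsWithStats(m)
    return [(c[i].round(1).tolist(),s[i].tolist()) for i in range(1,n) if s[i][4]>=amin]
E
python3 - <<'E'
from h import *
ims=[]
for n in('top','scene'):
    im,d=cams.grab_frame(n); np.savez('pics/%s0.npz'%n,im=im,d=d)
    cv2.imwrite('pics/%s0.png'%n,im[:,:,::-1])
    p=cams.camera_params(n); print(n,-np.array(p['R']).T@np.array(p['t']),p['fx'])
    for k in('orange','blue','red'): print(k,blobs(im,k))
print(r.sense())
E
```

```text
pics
top [ 347.14672046   -6.99285341 1044.81278301] 449.7614606360843
orange [([144.0, 174.2], [140, 167, 9, 16, 77]), ([182.1, 218.5], [180, 216, 6, 6, 27])]
blue [([25.1, 87.5], [4, 61, 42, 54, 1348]), ([433.9, 92.3], [430, 88, 9, 9, 65]), ([374.0, 164.4], [369, 157, 11, 15, 83]), ([502.8, 178.7], [494, 159, 18, 42, 100]), ([348.4, 222.4], [344, 219, 9, 7, 37]), ([507.9, 342.8], [503, 331, 9, 25, 154])]
red []
scene [1114.88014046  -94.88743557  848.95491916] 439.87715428466333
orange [([40.3, 1.1], [32, 0, 19, 4, 61]), ([202.1, 23.9], [198, 14, 9, 18, 95]), ([329.9, 167.4], [328, 166, 5, 4, 17]), ([378.1, 192.7], [372, 187, 13, 12, 62])]
blue [([37.6, 136.6], [27, 127, 23, 22, 374]), ([172.3, 182.8], [171, 181, 4, 5, 16]), ([145.3, 229.1], [140, 222, 11, 15, 78]), ([7.6, 255.0], [4, 231, 8, 49, 93]), ([66.1, 323.2], [61, 318, 12, 11, 89])]
red [([335.7, 188.8], [330, 186, 11, 8, 32]), ([163.6, 200.6], [159, 197, 11, 9, 37])]
{'clock': 0.1, 'qpos': array([ 1.14660260e+00,  3.53610035e-01,  1.63409063e+00,  1.64672232e-05,
        1.15517701e+00, -2.38588634e-03]), 'qvel': array([ 0.00172621, -0.00313374, -0.00334924, -0.000418  , -0.00130933,
        0.00061797]), 'joint_efforts': array([ 1.93639780e-04, -6.06361413e+01, -3.42817891e+01,  1.38127768e-05,
        3.96812087e-03,  2.73302618e-05]), 'eef_pos': array([255.69695631, 569.84351112, 247.60407099]), 'tcp_rot': array([-3.14030767e+00, -1.81226197e-05,  2.71977815e+00]), 'contact_force': array([ 0.15458627,  0.23985228, -0.18414975]), 'wrist_torque': array([-0.05223478, -0.02459201,  0.05392204]), 'opening': 1.0005735948221013}
```

View pics/top0.png

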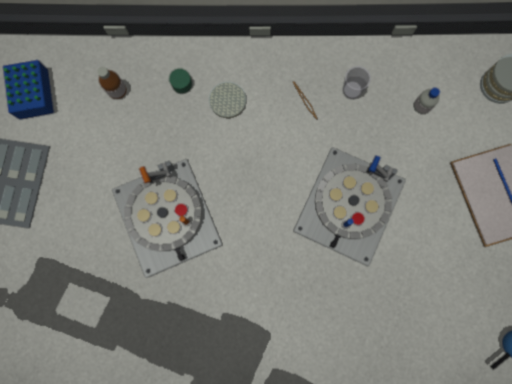

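View pics/scene0.png

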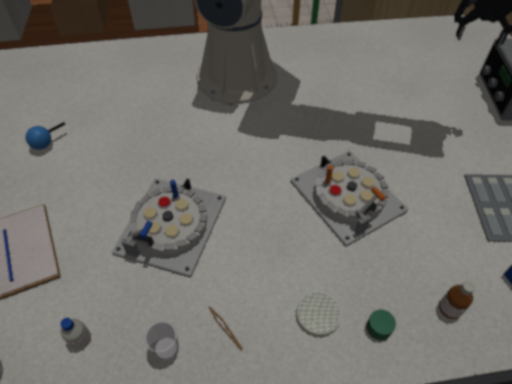

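```bash
python3 - <<'E'
from h import *
a=np.load('pics/top0.npz')['im'][150:285,100:230]; b=np.load('pics/scene0.npz')['im'][140:250,280:415]
a=cv2.resize(a,None,fx=4.4,fy=4.4,interpolation=cv2.INTER_CUBIC)
cv2.imwrite('pics/c0.png',np.clip(a[:,:,::-1]*1.5,0,255))
# coarse
for nm,u,v,z in(('hub',163,212,45),('ptr',181,253,44),('handle',144,174.2,99),('peg',182.1,218.5,97),('b1',121,192,8),('b2',186,164,8),('b3',216,242,8),('b4',149,270,8)):
    print(nm,onz('top',u,v,z).round(1))
print('scene handle',onz('scene',378.1,192.7,99),'peg',onz('scene',329.9,167.4,97))
E
```

```text
hub [500.8 215.9  45. ]
ptr [409.3 172.6  44. ]
handle [574.8 247.9  99. ]
peg [478.8 163.3  97. ]
b1 [553.8 324.    8. ]
b2 [621.8 174.2   8. ]
b3 [436.6  99.5   8. ]
b4 [373.2 250.2   8. ]
scene handle [571.32099701 248.08687793  99.        ] peg [484.11358046 162.21733664  97.        ][ WARN:0@0.592] global loadsave.cpp:1063 imwrite_ Unsupported depth image for selected encoder is fallbacked to CV_8U.
```

View pics/c0.png

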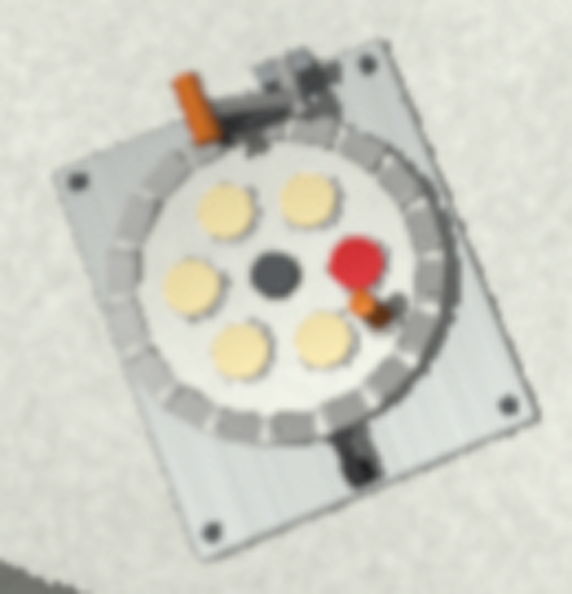

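```bash
python3 - <<'E'
from h import *
f=lambda u,v,z:onz('top',100+(u+.5)/4.4-.5,150+(v+.5)/4.4-.5,z)[:2]
b=[f(*p,8) for p in((78,181),(368,64),(509,405),(212,532))]
ang=[np.degrees(np.arctan2(*(d[::-1]))) for d in(b[0]-b[3],b[1]-b[2])]+[90+np.degrees(np.arctan2(*(d[::-1]))) for d in(b[1]-b[0],b[2]-b[3])]
print(ang,'centre',np.mean(b,0))
hub=f(275,275,44);red=f(357,263,48);ptr=f(360,468,44);peg=f(360,299,97);hd=f(197,108,103)
print('hub',hub,'ptr',ptr,'peg',peg,'handle',hd)
m=f(345,440,44)
for q in(ptr,m):print('yaw ptr',np.degrees(np.arctan2(*(hub-q)[::-1])))
dish=[f(*p,48) for p in((357,263),(308,200),(226,211),(192,287),(241,351),(323,340))]
c=np.mean(dish,0);print('dishc',c)
yaw=np.radians(23.2)
R=np.array([[np.cos(yaw),np.sin(yaw)],[-np.sin(yaw),np.cos(yaw)]])
for n,p in(('red',red),('peg',peg),('hd',hd),('ptr',ptr)):
    q=R@(p-c);print(n,q,np.degrees(np.arctan2(q[1],q[0])),np.hypot(*q))
# depth
d=np.load('pics/top0.npz')['d'];P=cams.camera_params('top')
for u,v in((144,174),(142,170),(147,179),(182,218),(181,218)): print(u,v,d[v,u], P['t'][2]-d[v,u])
# rim points scene
E
```

```text
[np.float64(23.338080975674522), np.float64(23.385866919971395), np.float64(23.01164755917131), np.float64(23.289199345866507)] centre [496.90616525 216.83281087]
hub [500.6548755  218.05520878] ptr [402.71738224 171.44720176] peg [480.80693039 164.73984943] handle [573.96996157 245.95560146]
yaw ptr 25.44956407692704
yaw ptr 24.69135651587759
dishc [500.03123861 217.37064496]
red [-10.70013088 -40.69172416] -104.73274097394861 42.07504266922154
peg [-38.40321715 -40.80156342] -133.26559530351764 56.0319075598592
hd [79.22050556 -2.85411803] -2.063332198545558 79.27190228178112
ptr [-107.5357733    -3.87385315] -177.936877266978 107.60552624098186
144 174 959.1247 6.902056649931069
142 170 964.0949 1.931841806181069
147 179 959.2322 6.794573739774819
182 218 957.3842 8.642535165556069
181 218 956.02075 10.005999521024819
```

drive_tool --pt "-1.5 -0.5 0.3 0" --pt "-3 -1.1 0.6 0" --pt "-3 -1.1 0.6 0" --pt "-3 -1.1 0.6 0" --pt "-3 -1.1 0.6 0" --pt "-3 -1.1 0.6 0" --pt "-3 -1.1 0.6 0" --pt "-3 -1.1 0.6 0" --pt "-3 -1.1 0.6 0" --pt "-3 -1.1 0.6 0" --pt "-3 -1.1 0.6 0" --pt "-3 -1.1 0.6 0" --jaw 1 --force 40

```text
clock: 1.1
eef_pos: [520.0, 311.8, 178.7]
tcp_rot: [-3.141, -0.0, 2.72]
contact_force: [0.2, 0.5, -0.0]
opening: -0.002
```

drive_tool --pt "-3 -1.1 0.6 0" --pt "-2 -0.6 0.6 0" --pt "0 0 0 0.1" --pt "0 0 0 0.1" --pt "0 0 0 0.1" --pt "0 0 0 0.1" --pt "0 0 0 0.1" --pt "0 0 0 0.1" --pt "0 0 0 0.1" --pt "0 0 0 0.04" --pt "0 0 0 0" --pt "0 0 0 0"

```text
clock: 2.1
eef_pos: [557.6, 277.3, 167.0]
tcp_rot: [-3.141, 0.0, 1.981]
contact_force: [-0.7, 0.2, -0.3]
opening: 0.001
```

drive_tool --pt "0 0 1 0" --pt "0 0 1.2 0" --pt "0 0 1.2 0" --pt "0 0 1.2 0" --pt "0 0 1.2 0" --pt "0 0 0 0" --pt "0 0 0 0"

```text
clock: 2.68
eef_pos: [557.0, 277.7, 107.9]
tcp_rot: [-3.139, 0.0, 1.98]
contact_force: [1.0, 0.3, 0.2]
opening: 0.002
```

```bash
python3 - <<'E'
from h import *
o=[]
for n,(y,x) in(('top',(140,95)),('scene',(110,290))):
    im,_=cams.grab_frame(n); o.append(cv2.resize(im[y:y+140,x:x+130],None,fx=3,fy=3,interpolation=cv2.INTER_CUBIC)); print(blobs(im,'orange'))
cv2.imwrite('pics/c1.png',np.hstack(o)[:,:,::-1]); s=r.sense(); print(s['eef_pos'],s['contact_force'])
E
```

```text
[]
[([40.1, 1.5], [31, 0, 21, 5, 81]), ([201.8, 25.7], [198, 19, 9, 13, 84])]
[557.97775416 278.2111535  109.43192893] [ 0.23582987  0.62464716 -1.14181304]
```

View pics/c1.png

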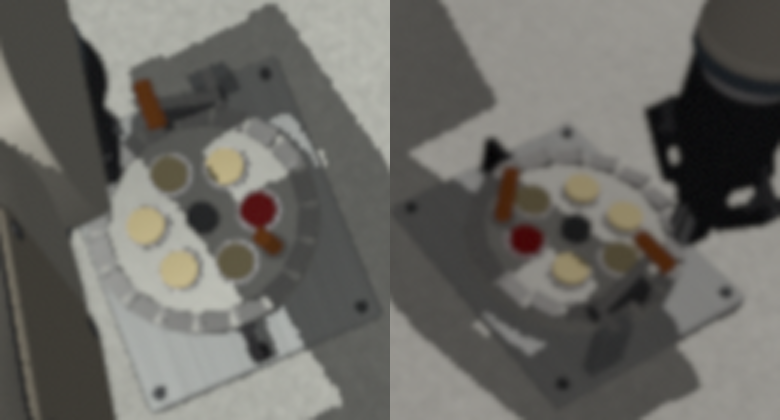

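drive_tool --pt "-0.5 0 0 0" --pt "-0.6 0 0 0" --pt "-0.6 0 0 0" --pt "-0.6 0 0 0" --pt "-0.6 0 0 0" --pt "-0.6 0 0 0" --pt "-0.6 0 0 0" --pt "-0.6 0 0 0" --pt "-0.6 0 0 0" --pt "0 0 0 0"

```text
clock: 3.62
eef_pos: [579.0, 229.7, 110.4]
tcp_rot: [3.141, -0.002, 1.978]
contact_force: [-5.1, 5.5, 9.5]
opening: 0.005
```

drive_tool --pt "-0.6 0 0 0" --pt "-0.6 0 0 0" --pt "-0.6 0 0 0" --pt "-0.6 0 0 0" --pt "-0.6 0 0 0" --pt "-0.6 0 0 0" --pt "0 0 0 0"

```text
clock: 4.2
eef_pos: [595.7, 195.5, 112.0]
tcp_rot: [3.137, 0.002, 1.98]
contact_force: [-0.2, -5.5, 16.6]
opening: -0.001
```

```bash
python3 - <<'E'
from h import *
o=[]
for n,(y,x) in(('top',(140,95)),('scene',(110,290))):
    im,_=cams.grab_frame(n); o.append(cv2.resize(im[y:y+140,x:x+130],None,fx=3,fy=3,interpolation=cv2.INTER_CUBIC))
cv2.imwrite('pics/c2.png',np.hstack(o)[:,:,::-1]); s=r.sense(); print(s['eef_pos'],s['contact_force'])
E
```

```text
[595.72575483 195.52362912 111.93975894] [ 0.87034857 -4.8930056  18.419386  ]
```

View pics/c2.png

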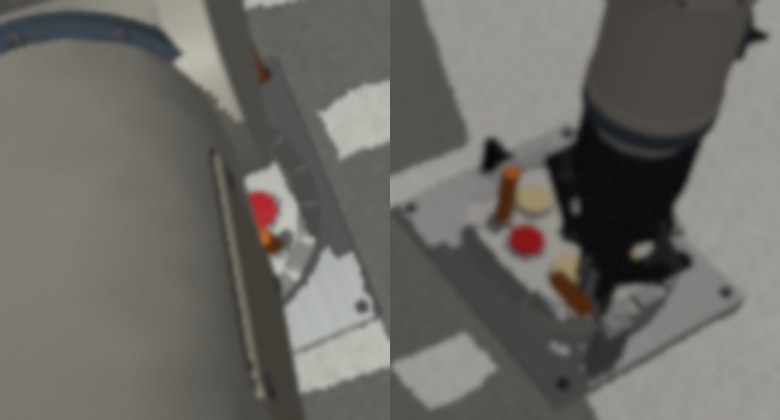

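```bash
python3 - <<'E'
from h import *
P=cams.camera_params('scene')
K=np.array([[P['fx'],0,P['cx']],[0,P['fy'],P['cy']],[0,0,1.]])
c,s=np.cos(.406),np.sin(.406)
for th in np.arange(0,1.76,.25):
    a=np.radians(40.3)+th; l=np.array([78,-45+60*np.cos(a),60+60*np.sin(a)])
    w=np.array([500+c*l[0]-s*l[1],217.4+s*l[0]+c*l[1],l[2]])
    uv=cv2.projectPoints(w[None],cv2.Rodrigues(np.array(P['R']))[0],np.array(P['t']),K,np.array([P['k1'],0,0,0,0.]))[0].ravel()
    print(round(th,2),l.round(),w.round(),uv.round(1))
w=r.sense()['eef_pos']; d=w[:2]-[500,217.4]; print('tcp local',c*d[0]+s*d[1],-s*d[0]+c*d[1])
E
```

```text
0.0 [78.  1. 99.] [571. 249.  99.] [378.4 192.7]
0.25 [ 78. -10. 109.] [576. 239. 109.] [375.6 191.9]
0.5 [ 78. -23. 116.] [581. 227. 116.] [371.5 192.4]
0.75 [ 78. -38. 120.] [587. 213. 120.] [366.6 194.2]
1.0 [ 78. -53. 119.] [593. 200. 119.] [361.1 197.1]
1.25 [ 78. -67. 116.] [598. 186. 116.] [355.3 201.1]
1.5 [ 78. -80. 108.] [603. 174. 108.] [349.8 205.7]
1.75 [ 78. -91.  98.] [608. 164.  98.] [345.  210.8]
tcp local 79.30420615669402 -57.90370131583087
```

drive_tool --pt "0 0 -0.4 0" --pt "0 0 -0.8 0" --pt "0 0 -1.2 0" --pt "0 0 -2 0" --pt "0 0 -2 0" --pt "1 0 -2 0" --pt "2 0 0 0" --pt "2 0 0 0" --pt "2 0 0 0" --pt "2 0 0 0" --pt "0 0 0 0"

```text
clock: 5.22
eef_pos: [555.9, 281.6, 194.0]
tcp_rot: [3.142, -0.001, 1.982]
contact_force: [0.1, -0.4, 1.1]
opening: 0.002
```

```bash
python3 - <<'E'
from h import *
o=[]
for n,(y,x) in(('top',(140,95)),('scene',(110,290))):
    im,_=cams.grab_frame(n); o.append(cv2.resize(im[y:y+140,x:x+130],None,fx=3,fy=3,interpolation=cv2.INTER_CUBIC)); print(blobs(im,'orange'))
cv2.imwrite('pics/c3.png',np.hstack(o)[:,:,::-1]); s=r.sense(); print(s['eef_pos'],s['contact_force'])
E
```

```text
[]
[([39.9, 1.4], [31, 0, 21, 5, 76]), ([201.9, 25.8], [198, 19, 9, 13, 83])]
[556.98389702 279.35411149 193.77217344] [1.19971037 0.12412348 0.25777905]
```

View pics/c3.png

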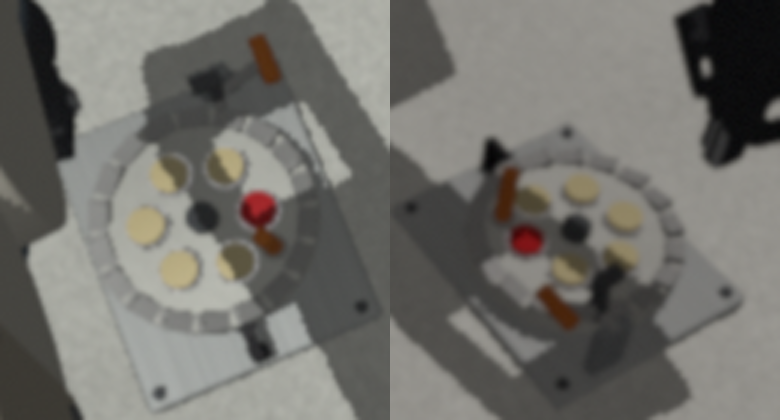

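drive_tool --pt "-1 -1.6 0 0" --pt "-1.3 -2 0 0" --pt "-1.3 -2 0 0" --pt "-1.3 -2 0 0" --pt "-1.3 -2 0 0" --pt "-1.36 -2 0 0" --pt "0 0 0.5 0.11" --pt "0 0 0.8 0.11" --pt "0 0 0.8 0.11" --pt "0 0 0.8 0.11" --pt "0 0 0.8 0.11" --pt "0 0 0.8 0.11" --jaw 0.5

```text
clock: 6.32
eef_pos: [481.2, 162.5, 148.3]
tcp_rot: [3.141, 0.0, 1.313]
contact_force: [-0.2, -0.1, -0.1]
opening: 0.5
```

drive_tool --pt "0 0 0.7 0.11" --pt "0 0 0.4 0" --pt "0 0 0 0" --pt "0 0 0 0"

```text
clock: 6.65
eef_pos: [481.1, 163.0, 137.4]
tcp_rot: [-3.141, 0.0, 1.213]
contact_force: [-0.2, 0.1, 0.0]
opening: 0.496
```

```bash
python3 - <<'E'
from h import *
o=[]
for n,(y,x) in(('top',(140,95)),('scene',(90,270))):
    im,_=cams.grab_frame(n); o.append(cv2.resize(im[y:y+140,x:x+130],None,fx=3,fy=3,interpolation=cv2.INTER_CUBIC))
cv2.imwrite('pics/c4.png',np.hstack(o)[:,:,::-1]); s=r.sense(); print(s['eef_pos'],s['tcp_rot'],s['opening'],s['contact_force'])
E
```

```text
[481.33200479 163.32453886 137.76771946] [ 3.14102330e+00 -3.81249058e-04  1.21187769e+00] 0.5039231334984962 [ 0.25972066 -0.1649066   0.48955907]
```

View pics/c4.png

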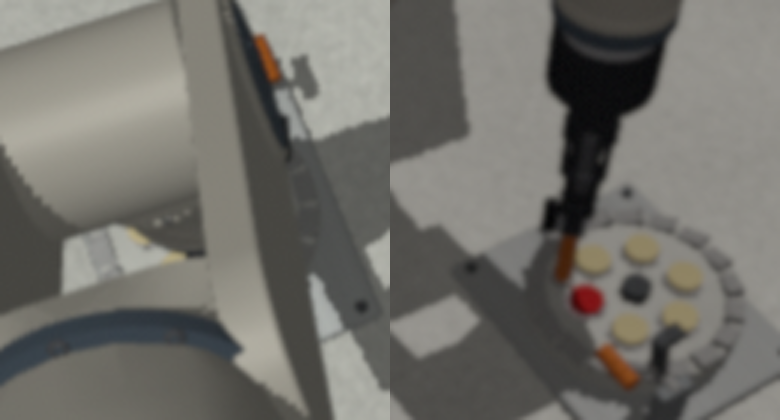

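drive_tool --pt "0 0 0.7 0" --pt "0 0 1 0" --pt "0 0 1 0" --pt "0 0 1 0" --pt "0 0 1 0" --pt "0 0 0.7 0" --pt "0 0 0 0" --pt "0 0 0 0"

```text
clock: 7.42
eef_pos: [480.5, 163.3, 82.6]
tcp_rot: [-3.14, 0.001, 1.21]
contact_force: [-0.1, 0.4, -0.3]
opening: 0.498
```

drive_tool --pt "0 0 0 0" --pt "0 0 0 0" --pt "0 0 0 0" --pt "0 0 0 0" --pt "0 0 0 0" --pt "0 0 0 0" --pt "0 0 0 0" --pt "0 0 0 0" --jaw 1 --force 20

```text
clock: 8.08
eef_pos: [481.3, 163.6, 83.7]
tcp_rot: [3.141, -0.0, 1.21]
contact_force: [-1.3, -1.5, 6.5]
opening: 0.159
```

drive_tool --pt "0.019 -0.464 0 0.08" --pt "0.019 -0.464 0 0.08" --pt "0.019 -0.464 0 0.08" --pt "0.019 -0.464 0 0.08" --pt "0.019 -0.464 0 0.08" --pt "0.019 -0.464 0 0.08" --pt "0 0 0 0"

```text
clock: 8.67
eef_pos: [457.9, 179.5, 83.7]
tcp_rot: [-3.142, -0.0, 0.725]
contact_force: [-1.5, 0.1, 6.3]
opening: 0.157
```

drive_tool --pt "0.019 -0.464 0 0.08" --pt "0.019 -0.464 0 0.08" --pt "0.019 -0.464 0 0.08" --pt "0.019 -0.464 0 0.08" --pt "0.019 -0.464 0 0.08" --pt "0.019 -0.464 0 0.08" --pt "0.019 -0.464 0 0.08" --pt "0.019 -0.464 0 0.08" --pt "0.019 -0.464 0 0.08" --pt "0.019 -0.464 0 0.08" --pt "0 0 0 0" --pt "0 0 0 0"

```text
clock: 9.67
eef_pos: [443.2, 222.4, 83.7]
tcp_rot: [-3.141, 0.001, -0.071]
contact_force: [-4.8, 1.9, 8.9]
opening: 0.157
```

```bash
python3 - <<'E'
from h import *
o=[]
for n,(y,x) in(('top',(140,95)),('scene',(110,290))):
    im,_=cams.grab_frame(n); o.append(cv2.resize(im[y:y+130,x:x+130],None,fx=3,fy=3,interpolation=cv2.INTER_CUBIC)); print(blobs(im,'red'))
cv2.imwrite('pics/c5.png',np.hstack(o)[:,:,::-1]); s=r.sense(); w=s['eef_pos']; d=w[:2]-[500,217.4]
print(w,s['tcp_rot'],s['contact_force'],np.hypot(*d),np.degrees(np.arctan2(d[1],d[0]))-173.25)
E
```

```text
[]
[([163.4, 199.5], [159, 197, 11, 7, 25])]
[443.16671135 222.29676971  83.68299904] [-3.14116633e+00  6.44022669e-04 -7.03412244e-02] [-4.51228812  2.22534699  8.66393568] 57.04385200837193 1.8255436495132642
```

View pics/c5.png

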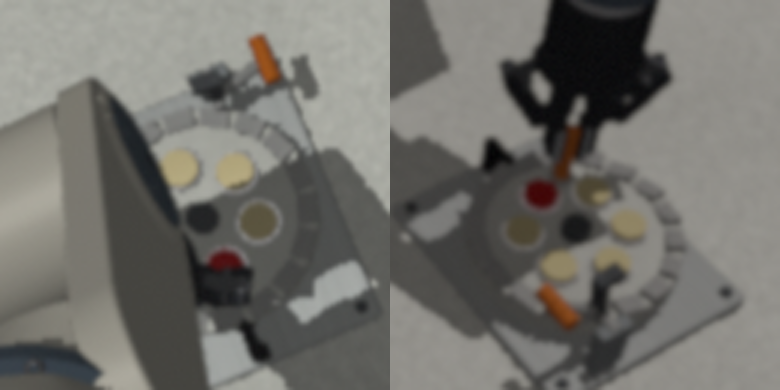

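drive_tool --pt "0 -0.09 0 0.016" --pt "0 -0.09 0 0.016" --pt "0 0 0 0" --pt "0 0 0 0" --pt "0 0 0 0"

```text
clock: 10.18
eef_pos: [443.3, 224.0, 83.7]
tcp_rot: [-3.141, 0.001, -0.102]
contact_force: [-5.1, 1.5, 8.7]
opening: 0.153
```

drive_tool --pt "0 0 0 0" --pt "0 0 0 0" --pt "0 0 0 0" --pt "0 0 0 0" --pt "0 0 0 0" --pt "0 0 -0.7 0" --pt "0 0 -1.4 0" --pt "0 0 -2 0" --pt "0 0 -2 0" --pt "0 0 -2 0" --pt "0 0 -2 0" --pt "0 0 0 0" --jaw 0.5

```text
clock: 11.18
eef_pos: [445.6, 224.6, 188.3]
tcp_rot: [-3.138, -0.005, -0.102]
contact_force: [1.6, 0.8, -0.2]
opening: 0.499
```

drive_tool --pt "0 -2 0 0" --pt "0 -2.5 0 0" --pt "0 -2.5 0 0" --pt "0 -2.5 0 0" --pt "0 -2.5 0 0" --pt "0 -2.5 0 0" --pt "0 -2.5 0 0" --pt "0 -2.5 0 0" --pt "0 0 0 0" --pt "0 0 0 0"

```text
clock: 12.02
eef_pos: [463.2, 418.3, 183.6]
tcp_rot: [3.141, 0.0, -0.101]
contact_force: [-0.4, 0.2, -0.1]
opening: 0.5
```

```bash
python3 - <<'E'
from h import *
o=[]
for n,(y,x) in(('top',(150,100)),('scene',(120,285))):
    im,_=cams.grab_frame(n); np.savez('pics/%s6.npz'%n,im=im); o.append(cv2.resize(im[y:y+135,x:x+130],None,fx=3,fy=3,interpolation=cv2.INTER_CUBIC)); print(blobs(im,'red'),blobs(im,'orange'),blobs(im,'blue'))
cv2.imwrite('pics/c6.png',np.clip(np.hstack(o)[:,:,::-1]*1.4,0,255).astype('uint8')); s=r.sense(); print(s['eef_pos'])
E
```

```text
[] [([183.0, 159.8], [179, 152, 9, 16, 76])] [([25.3, 87.9], [4, 61, 42, 57, 1391]), ([433.8, 92.3], [430, 88, 9, 9, 64]), ([374.0, 164.4], [369, 157, 11, 15, 83]), ([502.8, 178.7], [494, 159, 18, 42, 100]), ([348.4, 222.4], [344, 219, 9, 7, 37]), ([507.8, 343.0], [503, 332, 9, 24, 159])]
[([163.8, 199.9], [159, 197, 11, 8, 30])] [([40.3, 1.1], [32, 0, 19, 4, 61]), ([202.2, 26.0], [199, 20, 8, 12, 68]), ([345.7, 211.4], [340, 205, 13, 13, 69])] [([37.7, 136.8], [27, 127, 23, 22, 385]), ([172.3, 182.8], [171, 181, 4, 5, 16]), ([145.3, 229.1], [140, 222, 11, 15, 79]), ([7.6, 255.1], [4, 231, 8, 49, 91]), ([66.2, 323.2], [61, 318, 12, 11, 90])]
[463.13532585 416.7058057  183.71872356]
```

View pics/c6.png

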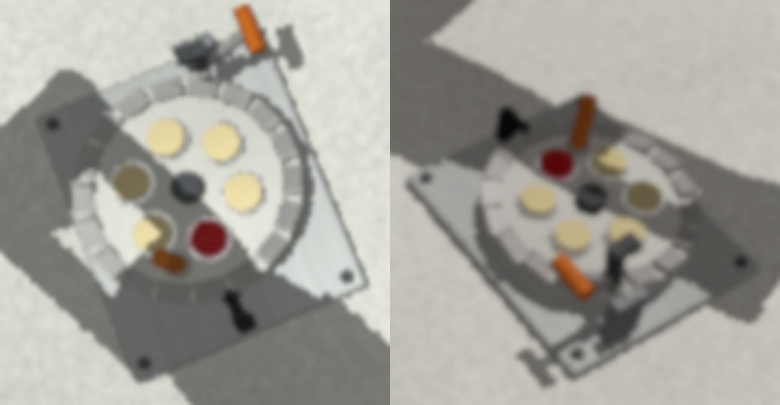

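```bash
cat > m.py <<'E'
from h import *
def meas(n,pts,ox,oy,k,off=0):
    P=np.array([onz(n,ox+(u+.5-off)/k-.5,oy+(v+.5)/k-.5,48)[:2] for u,v in pts]) # red first, anticlockwise
    c=P.mean(0); a=np.degrees(np.arctan2(P[:,1]-c[1],P[:,0]-c[0]))
    d=(a-203.25-60*np.arange(6)+180)%360-180
    print(n,c.round(1),'each',d.round(1),'mean',d.mean().round(2))
E
python3 - <<'E'
from m import *
# order anticlockwise from above starting at red
meas('top',[(209,238),(243,192),(221,142),(165,137),(131,182),(152,234)],100,150,3)
meas('scene',[(556,163),(537,199),(572,236),(627,232),(643,196),(609,158)],285,120,3,390)
meas('top',[(357,263),(308,200),(226,211),(192,287),(241,351),(323,340)],100,150,4.4)
for n,p,o in(('top',(234,300),0),('top',(243,322),0),('scene',(511,128),390)):
    a=onz(n,(100 if n=='top' else 285)+(p[0]-o+.5)/3-.5,(150 if n=='top' else 120)+(p[1]+.5)/3-.5,44)[:2]
    for c in((500.,217.4),):
        d=a-c;print(n,a,np.degrees(np.arctan2(d[1],d[0]))+180)
E
```

```text
top [500.1 217.5] each [2.  1.9 1.7 1.9 1.3 2. ] mean 1.78
scene [504.3 216.1] each [ 2.5  1.9  2.1  2.8 -0.   2.1] mean 1.9
top [500.  217.4] each [75.2 75.  75.  75.2 75.2 74.5] mean 75.03
top [416.592619   180.24183409] 24.013074005340513
top [400.47905483 173.05503535] 24.016999301973726
scene [421.86310044 172.35029957] 29.96552804763502
```

drive_tool --pt "0 2 0 0" --pt "0 2.5 0 0" --pt "0 2.5 0 0" --pt "0 2.5 0 0" --pt "0 2.5 0 0" --pt "0 2.5 0 0" --pt "0 2.5 0 0" --pt "0 2.4 0 0" --pt "0 0 0 0" --pt "0 0 0 0" --pt "0 0 0 0"

```text
clock: 13.03
eef_pos: [444.0, 224.4, 184.6]
tcp_rot: [-3.141, -0.001, -0.103]
contact_force: [-0.2, -0.0, 0.3]
opening: 0.504
```

drive_tool --pt "0 0 1 0" --pt "0 0 1.5 0" --pt "0 0 1.5 0" --pt "0 0 1.5 0" --pt "0 0 1.5 0" --pt "0 0 1.5 0" --pt "0 0 1 0" --pt "0 0 0.5 0" --pt "0 0 0 0" --pt "0 0 0 0"

```text
clock: 13.87
eef_pos: [443.9, 225.0, 84.2]
tcp_rot: [3.141, 0.0, -0.102]
contact_force: [-0.0, -0.8, -0.8]
opening: 0.497
```

drive_tool --pt "0 0 0 0" --pt "0 0 0 0" --pt "0 0 0 0" --pt "0 0 0 0" --pt "0 0 0 0" --pt "0 0 0 0" --pt "0 0 0 0" --pt "0 0 0 0" --jaw 1

```text
clock: 14.53
eef_pos: [444.3, 224.9, 85.0]
tcp_rot: [-3.141, -0.001, -0.102]
contact_force: [-1.9, 0.1, 7.3]
opening: 0.151
```

drive_tool --pt "0 -0.06 0 0.01" --pt "0 -0.06 0 0.01" --pt "0 0 0 0" --pt "0 0 0 0" --pt "0 0 0 0"

```text
clock: 14.95
eef_pos: [444.4, 226.1, 85.0]
tcp_rot: [-3.141, -0.001, -0.122]
contact_force: [-0.4, -0.8, 7.0]
opening: 0.148
```

drive_tool --pt "0 0 0 0" --pt "0 0 0 0" --pt "0 0 0 0" --pt "0 0 0 0" --pt "0 0 0 0" --pt "0 0 -0.7 0" --pt "0 0 -1.4 0" --pt "0 0 -2 0" --pt "0 0 -2 0" --pt "0 0 -2 0" --pt "0 0 -2 0" --pt "0 0 0 0" --jaw 0.5

```text
clock: 15.95
eef_pos: [445.9, 226.8, 189.3]
tcp_rot: [-3.138, -0.005, -0.122]
contact_force: [1.4, 0.6, -0.8]
opening: 0.496
```

drive_tool --pt "0 -2 0 0" --pt "0 -2.5 0 0" --pt "0 -2.5 0 0" --pt "0 -2.5 0 0" --pt "0 -2.5 0 0" --pt "0 -2.5 0 0" --pt "0 -2.5 0 0" --pt "0 -2.5 0 0" --pt "0 0 0 0" --pt "0 0 0 0"

```text
clock: 16.78
eef_pos: [467.3, 420.0, 184.6]
tcp_rot: [3.141, 0.001, -0.121]
contact_force: [-0.1, -0.3, 0.3]
opening: 0.507
```

```bash
python3 - <<'E'
from h import *
im,_=cams.grab_frame('top'); print(blobs(im,'orange'),blobs(im,'blue'))
cv2.imwrite('pics/c7.png',np.clip(cv2.resize(im[150:285,100:230],None,fx=4.4,fy=4.4,interpolation=cv2.INTER_CUBIC)[:,:,::-1]*1.4,0,255).astype('uint8')); s=r.sense(); print(s['eef_pos'],s['contact_force'])
E
```

```text
[([183.0, 159.8], [179, 152, 9, 16, 76])] [([25.3, 87.8], [4, 61, 42, 54, 1389]), ([433.8, 92.3], [430, 88, 9, 9, 64]), ([374.0, 164.4], [369, 157, 11, 15, 83]), ([502.8, 178.7], [494, 159, 18, 42, 101]), ([348.4, 222.4], [344, 219, 9, 7, 37]), ([507.8, 342.9], [503, 332, 9, 24, 158])]
[467.16596221 418.99589316 184.54816839] [-0.39214304  0.2360019   1.27815798]
```

View pics/c7.png

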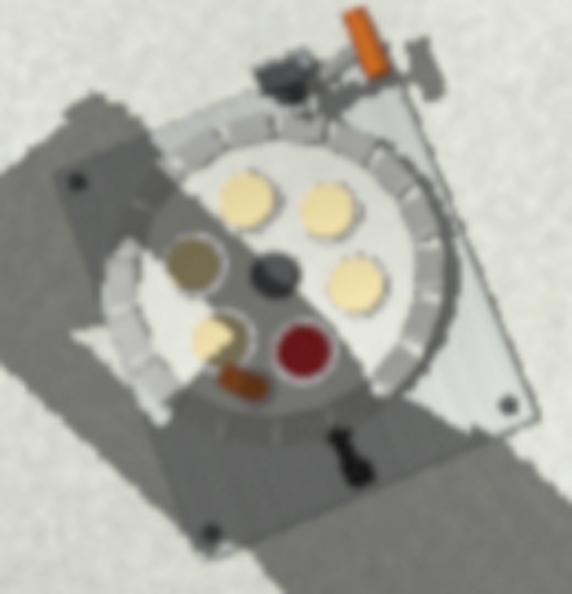

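```bash
python3 - <<'E'
from m import *
meas('top',[(303,350),(356,285),(327,210),(246,200),(193,266),(220,341)],100,150,4.4)
print(job.sign_off())
E
```

```text
top [500.  217.5] each [-0.5 -0.3 -0.5 -0.9  0.3 -0.8] mean -0.43
the job is handed in; nothing more can be done
None
```

The job is handed in: the orange pawl is thrown back and the red dish stands at the black pointer. It finished at about 17 s of the 42 s allowed.

- **Pawl:** I pushed the orange handle over with the closed fingers. It now rests at about 1.75 rad, its stop, going by where the handle appears in the scene view. During the push the fingertips leaned on the pawl with up to about 18 N; both later looks show the handle resting in the same place.
- **Wheel:** After checking the pawl was over, I gripped the orange peg and turned the wheel clockwise about 75°. The first stop was about 1.8° short, so I gripped again and moved it a little further.
- **Last check:** The top view puts the red dish at −0.4° (about −0.01 rad) from the pointer, using the direction of the base plate. The pointer's own outline in that view reads about 0.8° differently. The scene view's reading of the pointer was about 6° off, which I put down to my having picked a poor point on it, and I did not use it.
- **Rest of the scene:** The blue handle and peg show no change in the top view from the first picture to the last. The arm was clear of everything when I handed in.

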